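# Put the wooden planes away in the plane till

## Task

Put the four wooden planes away in the plane till: each goes into the felt-lined tray cut to its own length and width, sole down and flat on the felt inside the rim, either end first. Lower each one in rather than dropping it, and leave the metal plane lying where it is on the bench.

Things in the scene. Friction and masses are not known exactly. Their poses are not given: they have to be found in the camera images.
- smoother: Smoothing plane, the biggest: pale beech, dark sole, round horn over the toe (x 55 to 90 mm, up to 97 high). Loose. Body 190 long x 52 wide x 50 high (mm); iron and wedge rise behind the middle to 76 above the sole. Origin: centre of the sole; x to the toe, y across, z up. Starts sole down, within 0.25 rad of world x. Grip across mid-length, plain cheeks.
- rebate_plane: Rebate plane: long, narrow and tall, dark red-brown wood on a pale sole. Loose. Body 170 long x 26 wide x 58 high (mm); iron and wedge rise behind the middle to 84 above the sole. Origin: centre of the sole; x to the toe, y across, z up. Starts sole down, within 0.25 rad of world x. Grip across mid-length, plain cheeks.
- block_plane: Wooden block plane: mid-brown walnut, middle length. Loose. Body 140 long x 44 wide x 44 high (mm); iron and wedge rise behind the middle to 62 above the sole. Origin: centre of the sole; x to the toe, y across, z up. Starts sole down, within 0.25 rad of world x. Grip across mid-length, plain cheeks.
- palm_plane: Palm plane, the smallest: yellow boxwood on a brown sole. Loose. Body 96 long x 36 wide x 40 high (mm); iron and wedge rise behind the middle to 52 above the sole. Origin: centre of the sole; x to the toe, y across, z up. Starts sole down, within 0.25 rad of world x. Grip across mid-length, plain cheeks.
- metal_plane: Metal block plane, bare steel with brass fittings, 150 x 48 mm and about 55 mm high, loose, lying among the wooden planes; it stays out on the bench. Origin: centre of the sole, x along its length, z up. A flat pencil (8 mm) lies among the planes; the other tools lie clear of them, and nothing but these planes stands between bench and till.
- smoother_tray: Fixed beech tray for the smoothing plane, dark green felt floor; one of four side by side, in any order, in the till. Outer 226 x 88 x 18 mm; pocket 206 x 68 mm, centred. Origin: centre of the underside, 10 mm above the bench; x along its length, z up. Felt 6 mm above the origin, rim 12 mm above the felt. Till walls: 26 mm above the bench, 40 at the far end.
- rebate_tray: Fixed beech tray for the rebate plane, dark green felt floor; one of four side by side, in any order, in the till. Outer 226 x 88 x 18 mm; pocket 186 x 42 mm, centred. Origin: centre of the underside, 10 mm above the bench; x along its length, z up. Felt 6 mm above the origin, rim 12 mm above the felt. Trays are 91 mm apart, centre to centre.
- block_tray: Fixed beech tray for the wooden block plane, dark green felt floor; one of four side by side, in any order, in the till. Outer 226 x 88 x 18 mm; pocket 156 x 60 mm, centred. Origin: centre of the underside, 10 mm above the bench; x along its length, z up. Felt 6 mm above the origin, rim 12 mm above the felt.
- palm_tray: Fixed beech tray for the palm plane, dark green felt floor; one of four side by side, in any order, in the till. Outer 226 x 88 x 18 mm; pocket 112 x 52 mm, centred. Origin: centre of the underside, 10 mm above the bench; x along its length, z up. Felt 6 mm above the origin, rim 12 mm above the felt.
Mind the look-alikes: they are no part of the job. What is shaped like the block_plane but purple is not meant.

How it is judged:
At the end, for the whole second after the job is handed in: Each of the four wooden planes lies in its own tray, its centre within 11 mm of the tray's centre along both tray axes, sole within 3 mm of the felt and tilted under 0.05 rad, released and at rest; the metal plane is within 20 mm of where it started (x of smoother in the frame of smoother_tray between -0.011 and 0.011 m and y of smoother in the frame of smoother_tray between -0.011 and 0.011 m and z of smoother in the frame of smoother_tray below 0.009 m and angle between each of smoother, rebate_plane, block_plane, palm_plane's own z axis and vertical below 0.05 rad and linear speed of each of smoother, rebate_plane, block_plane, palm_plane below 0.01 m/s and contact force between the fingers and smoother below 0.1 N and x of rebate_plane in the frame of rebate_tray between -0.011 and 0.011 m and y of rebate_plane in the frame of rebate_tray between -0.011 and 0.011 m and z of rebate_plane in the frame of rebate_tray below 0.009 m and contact force between the fingers and rebate_plane below 0.1 N and x of block_plane in the frame of block_tray between -0.011 and 0.011 m and y of block_plane in the frame of block_tray between -0.011 and 0.011 m and z of block_plane in the frame of block_tray below 0.009 m and contact force between the fingers and block_plane below 0.1 N and x of palm_plane in the frame of palm_tray between -0.011 and 0.011 m and y of palm_plane in the frame of palm_tray between -0.011 and 0.011 m and z of palm_plane in the frame of palm_tray below 0.009 m and contact force between the fingers and palm_plane below 0.1 N and distance of metal_plane from where it was at the start of the episode below 0.02 m); the robot touches nothing.
It fails at once if the metal plane is shifted by more than 20 mm (distance of metal_plane from where it was at the start of the episode above 0.02 m).
It fails at once if the smoother is dropped (falls free at over 0.7 m/s, a fall of about 25 mm) (linear speed of smoother above 0.7 m/s and contact force between the fingers and smoother below 0.05 N).
It fails at once if the rebate plane is dropped (falls free at over 0.7 m/s, a fall of about 25 mm) (linear speed of rebate_plane above 0.7 m/s and contact force between the fingers and rebate_plane below 0.05 N).
It fails at once if the block plane is dropped (falls free at over 0.7 m/s, a fall of about 25 mm) (linear speed of block_plane above 0.7 m/s and contact force between the fingers and block_plane below 0.05 N).
It fails at once if the palm plane is dropped (falls free at over 0.7 m/s, a fall of about 25 mm) (linear speed of palm_plane above 0.7 m/s and contact force between the fingers and palm_plane below 0.05 N).
It also fails if it takes over 115 s, if anything falls off the work surface, if the arm or the gripper's body presses on something with over 40 N, if the wrist force passes 120 N, or if a joint passes its speed limit or range.

## Robot

A 6-joint arm with a two-finger parallel gripper is mounted at the origin on the work surface. World frame = base frame: x ahead of the robot, y to its left, z up, the work surface at z = 0. Lengths are in m, angles in rad, forces in N, time in s.
With the tool pointing down it reaches from about 0.35 to 0.775 m from the base axis. Payload 7.3 kg.
Tool frame: the origin (TCP) lies at the very end of the fingers, on their centre line; the grasp point (between the pads) lies 19 mm behind it (robot.hold_point_z is the distance from the TCP to the grasp point, in m); z points along the fingers, y is the direction in which the jaws open and shut (so a half turn about z gives the same grasp; the last joint's range is limited). The gripper opens to 92 mm and grips with 3 to 60 N. Pads are 19 mm wide; open, the fingers measure 130 mm over their backs; the gripper's body (75 mm by 190 mm) begins 47 mm behind the grasp point.
Start: joints at [0.999, 0.342, 1.524, -0, 1.275, -0.146], TCP at [0.217, 0.478, 0.227] pointing down, gripper open.
Joint ranges: [-2.53, 2.53], [-0.77, 2.02], [0.04, 2.7], [-1, 4.14], [0.28, 2.66], [-3.11, 3.11]. Speed limits (rad/s): [2.57, 2.57, 3.14, 3.14, 3.14, 3.14].

## Interface

Orientations are given as [roll, pitch, yaw] about the fixed x, y, z axes, in that order (R = Rz(yaw) Ry(pitch) Rx(roll)).
In Python, from cell import monitor, viewer, robot gives the robot as it stands.
- The arm moves only by the tool move_arm, never from a script. Its argument "deltas" is a list of rows, each an object of numbers: "x", "y", "z": the shift along the tool's x, y, z in m; "wx", "wy", "wz": the turn, a rotation vector about the tool's x, y, z in degrees; "hand": the opening, from 0 (shut) to 1 (fully open). In form: [{"x": .., "y": .., "z": .., "wx": .., "wy": .., "wz": .., "hand": ..}, ...]. A call has 1 to 8 rows; each row is the pose to reach, as a shift and turn from the pose commanded when the call began, along the tool's axes at that moment; what a row does not reach only later rows make up. A row lasts 1/8 s, in which the tool goes at most 62.5 mm and 10.7 degrees, less where a joint would pass 70% of its speed; a pose out of reach is approached as far as the arm can. A call with a gripper value outside its range is refused whole. The fingers move at their own pace and stop on an object; "grip_force" is the grip in N (left out, the last holds). Time passes only in rows, so rows that repeat a pose let the fingers close. It gives the time, the measured TCP pose, the force and the opening at its end, in the units of the state.
- monitor.observe(): the state, without advancing time (a new reading comes with each control period).
- viewer.read_camera(name): name is "side" or "top" or "wrist"; returns the picture (384x512x3 uint8, red, green, blue); there is no depth.
- viewer.camera_params(name): a dict with "camera_matrix" (3x3 intrinsics, pixels), "R" (3x3) and "t" (3): a world point X has camera coordinates R X + t. Camera axes: x right, y down, z forward; pixel columns grow to the right and rows downward; lengths in m; the calibration is good to about 2 mm. A picture is of the moment at which its call begins: read the wrist's pose just before it. camera_params takes no time and is no camera call; for the wrist camera it gives the pose at the moment of the call.
- robot.hand_in(): hands the job in, once; it reports no verdict.
The state is a dict: "time": time; "qpos": joint angles; "qvel": joint speeds; "joint_efforts": joint torques, N m; "tool_pos": TCP position; "tool_rot": TCP orientation; "contact_force": force on the tool from outside, world axes, zero at the start; "torque": the same for the moment, N m; "opening": finger opening in m.
Only numpy, scipy, OpenCV 4.12 (cv2) and the standard library are available. Lean on these libraries where they do the work, as an engineer would, in place of code of your own. Each camera call takes 0.05 s, during which the arm holds its last target. There are 200 camera calls.

## Working session

There is one attempt and no reset: what is moved stays moved. The work goes in short steps, Python scripts to look and compute and a tool call to move; the robot and the scene stay as the last step left them, time stands still between calls to the robot, and variables do not carry over. Pictures are saved under pics/ and viewed, about 12 in all and at most 16, crops included, and the job is handed in when it is done.

Besides the shell and the picture viewer there is one more tool, called as name([rows], argument=value, ...), one row to a line, values as JSON. move_arm: Moves the arm, as the interface text tells. Its arguments: {"type":"object","properties":{"deltas":{"type":"array","items":{"type":"object","properties":{"x":{"type":"number"},"y":{"type":"number"},"z":{"type":"number"},"wx":{"type":"number"},"wy":{"type":"number"},"wz":{"type":"number"},"hand":{"type":"number"}}}},"grip_force":{"type":"number"}},"required":["deltas"]}

```bash
mkdir -p pics; ls; python3 - <<'E'
from cell import monitor, viewer, robot
import cv2
s=monitor.observe(); print({k:s[k] for k in('time','tool_pos','tool_rot','opening','contact_force')})
for n in('top','side'):
    im=viewer.read_camera(n); cv2.imwrite(f'pics/{n}0.png',im[:,:,::-1]); cv2.imwrite(f'pics/{n}0v.png',cv2.resize(im[:,:,::-1],(800,600),interpolation=cv2.INTER_CUBIC))
    p=viewer.camera_params(n); print(n,p)
E
```

```text
pics
{'time': 0.0, 'tool_pos': array([0.2166188 , 0.4777813 , 0.22604989]), 'tool_rot': array([-3.14004874e+00, -1.94777705e-04,  2.71577727e+00]), 'opening': 0.09143615492799335, 'contact_force': array([ 0.10669556, -0.74026421, -0.14786778])}
top {'camera_matrix': array([[492.72772993,   0.        , 253.38766469],
       [  0.        , 492.72772993, 189.96017209],
       [  0.        ,   0.        ,   1.        ]]), 'R': array([[ 8.44133260e-03, -9.99963136e-01,  1.57159624e-03],
       [-9.93076855e-01, -8.56732598e-03, -1.17153582e-01],
       [ 1.17162728e-01, -5.71783497e-04, -9.93112566e-01]]), 't': array([-0.0464278 ,  0.47672496,  1.54806947])}
side {'camera_matrix': array([[385.31276224,   0.        , 251.96566412],
       [  0.        , 385.31276224, 200.25802775],
       [  0.        ,   0.        ,   1.        ]]), 'R': array([[ 0.99590714, -0.0903205 , -0.00334388],
       [-0.05723907, -0.60164291, -0.79671168],
       [ 0.06994758,  0.79364225, -0.60435033]]), 't': array([-0.46848125,  0.06513625,  1.23926601])}
```

View pics/top0v.png

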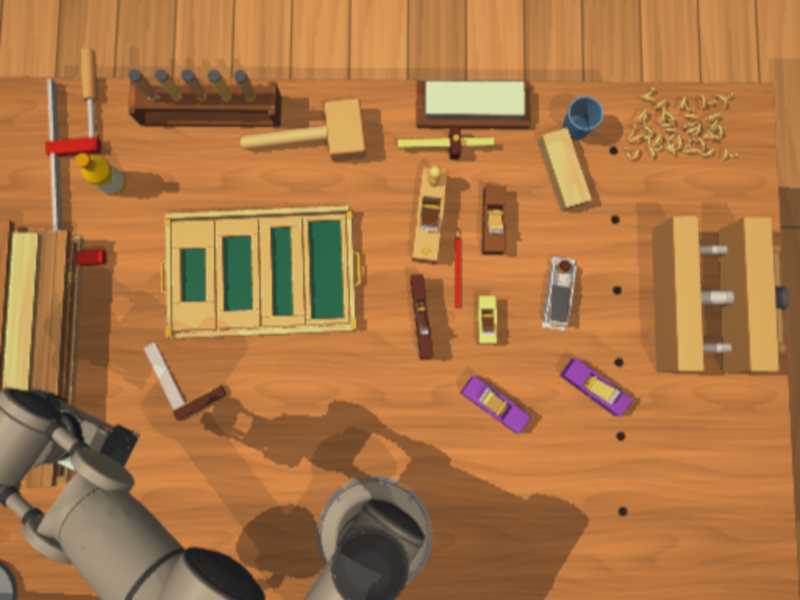

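View pics/side0v.png

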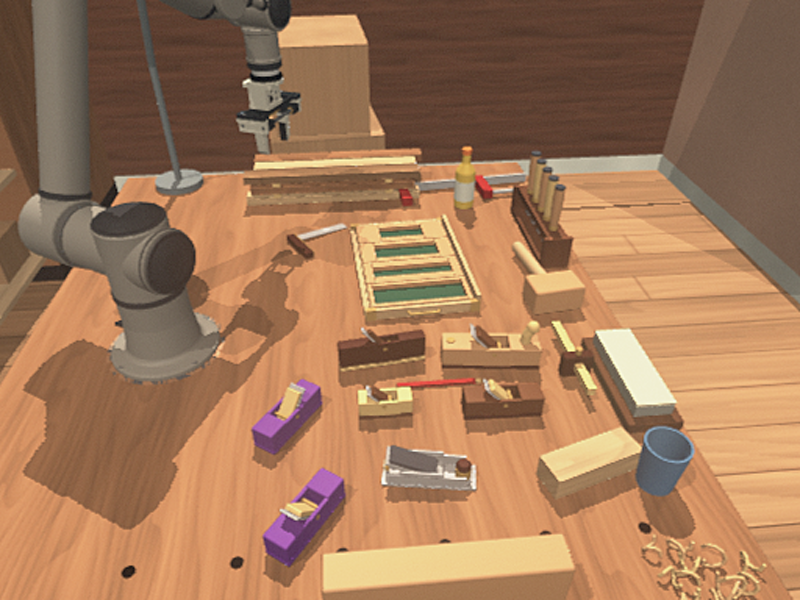

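```bash
cat > h.py <<'E'
import numpy as np, cv2
from cell import monitor, viewer, robot
def ray(p,uv,z):
    K,R,t=p['camera_matrix'],p['R'],p['t']
    C=-R.T@t; d=R.T@np.linalg.solve(K,[uv[0],uv[1],1.]); return C+d*(z-C[2])/d[2]
def proj(p,X):
    c=p['R']@np.asarray(X,float)+p['t']; q=p['camera_matrix']@c; return q[:2]/q[2]
E
python3 - <<'E'
from h import *
p=viewer.camera_params('top'); im=cv2.imread('pics/top0.png')
v=lambda u,w:(u*.64,w*.64)
for n,(u,w) in dict(smoother=(430,213),block=(494,220),rebate=(422,316),palm=(487,319),metal=(560,293),T_p=(193,275),T_b=(237,272),T_r=(282,270),T_s=(326,268)).items(): print(n,ray(p,v(u,w),.03).round(3))
hsv=cv2.cvtColor(im,cv2.COLOR_BGR2HSV)
for n,(u,w) in dict(sm=(430,245),sm2=(428,185),block=(493,245),reb=(420,290),reb2=(425,345),palm=(487,337),bench=(460,330),shadow=(447,230),green=(325,270),metal=(552,315)).items(): print(n,hsv[round(w*.64),round(u*.64)])
c=im[95:250,90:380]; cv2.imwrite('pics/c1.png',cv2.resize(im[95:240,245:385],None,fx=5.5,fy=4.1*5.5/4.1*0.75,interpolation=cv2.INTER_CUBIC) if 0 else cv2.resize(im[98:238,250:380],None,fx=4.2,fy=4.2,interpolation=cv2.INTER_CUBIC))
g=cv2.inRange(hsv,(60,80,30),(100,255,200))
n,l,st,ce=cv2.connectedComponentsWithStats(g)
for i in range(1,n):
    if st[i,4]>200:
        x,y,w,h,_=st[i]
        r=cv2.minAreaRect(cv2.findContours((l==i).astype('u1'),0,2)[0][0]); 
        b=[ray(p,q,.016) for q in cv2.boxPoints(r)]
        print('tray',st[i],np.mean(b,0).round(4),[np.linalg.norm(b[k]-b[k-1]).round(3) for k in(1,2)],np.array(b).round(3)[:,:2].tolist())
E
```

```text
smoother [ 0.652 -0.111  0.03 ]
block [ 0.639 -0.244  0.03 ]
rebate [ 0.438 -0.096  0.03 ]
palm [ 0.433 -0.228  0.03 ]
metal [ 0.488 -0.378  0.03 ]
T_p [0.518 0.374 0.03 ]
T_b [0.525 0.284 0.03 ]
T_r [0.53  0.192 0.03 ]
T_s [0.535 0.102 0.03 ]
sm [ 19 139 222]
sm2 [ 18 143 216]
block [ 11 166 144]
reb [  6 155 102]
reb2 [  7 153 105]
palm [ 31 119 223]
bench [ 14 169 201]
shadow [ 13 161 138]
green [ 76 150 102]
metal [ 9 27 96]
tray [ 198  142   21   61 1163] [0.5364 0.1044 0.016 ] [np.float64(0.062), np.float64(0.198)] [[0.634, 0.14], [0.637, 0.078], [0.439, 0.069], [0.436, 0.13]]
tray [174 146  13  55 605] [0.5321 0.1958 0.016 ] [np.float64(0.036), np.float64(0.177)] [[0.62, 0.218], [0.621, 0.182], [0.444, 0.174], [0.443, 0.209]]
tray [143 152  18  46 752] [0.5265 0.287  0.016 ] [np.float64(0.053), np.float64(0.148)] [[0.6, 0.318], [0.601, 0.264], [0.453, 0.257], [0.452, 0.309]]
tray [117 160  14  32 447] [0.5222 0.378  0.016 ] [np.float64(0.042), np.float64(0.101)] [[0.573, 0.401], [0.573, 0.359], [0.472, 0.355], [0.471, 0.397]]
```

View pics/c1.png

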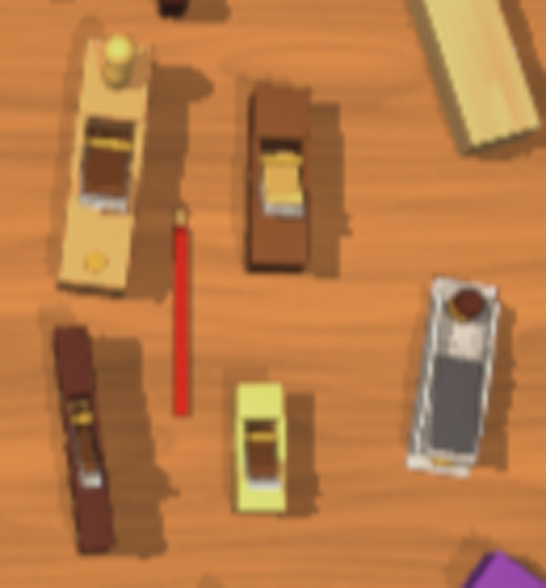

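```bash
python3 - <<'E'
from h import *
p=viewer.camera_params('top'); im=cv2.imread('pics/top0.png')
up=cv2.resize(im,None,fx=4,fy=4,interpolation=cv2.INTER_CUBIC); hsv=cv2.cvtColor(up,cv2.COLOR_BGR2HSV)
D=dict(smoother=((250,105,292,170),(17,60,150),(26,200,255),50,190,52),
 block=((303,112,330,166),(0,60,20),(12,255,160),44,140,44),
 rebate=((258,172,282,234),(0,60,20),(9,255,125),58,170,26),
 palm=((300,185,322,224),(25,60,120),(40,255,255),40,96,36))
for n,((x0,y0,x1,y1),lo,hi,h,L,W) in D.items():
    m=np.zeros(hsv.shape[:2],'u1'); s=np.s_[y0*4:y1*4,x0*4:x1*4]
    m[s]=cv2.inRange(hsv[s],lo,hi); m=cv2.morphologyEx(m,cv2.MORPH_OPEN,np.ones((7,7)))
    cs=cv2.findContours(m,0,2)[0]; c=max(cs,key=cv2.contourArea); hull=cv2.convexHull(c)
    cv2.drawContours(up,[c],-1,(255,0,0),1)
    b=cv2.boxPoints(cv2.minAreaRect(hull)); cv2.polylines(up,[b.astype(int)],1,(0,255,0),1)
    b=((b+.5)/4-.5); b=b[np.argsort(b[:,1])]; far=b[:2].mean(0); near=b[2:].mean(0)
    F=ray(p,far,h/1e3);N=ray(p,near,0);Nt=ray(p,near,h/1e3); 
    print(n,'far@h',F.round(4)[:2],'near@0',N.round(4)[:2],'near@h',Nt.round(4)[:2],'L0',np.linalg.norm((F-N)[:2]).round(4),'Lh',np.linalg.norm(F-Nt).round(4),L,'yaw_h',np.arctan2(*(F-Nt)[[1,0]]).round(3),'W',np.linalg.norm(ray(p,b[0],h/1e3)-ray(p,b[1],h/1e3)).round(4),W)
cv2.imwrite('pics/c2.png',up[392:952,1000:1520])
E
```

```text
smoother far@h [ 0.6193 -0.1061] near@0 [ 0.5618 -0.1006] near@h [ 0.5534 -0.0987] L0 0.0577 Lh 0.0663 190 yaw_h -0.111 W 0.0513 52
block far@h [ 0.71   -0.2421] near@0 [ 0.6568 -0.2474] near@h [ 0.6468 -0.2417] L0 0.0535 Lh 0.0633 140 yaw_h -0.006 W 0.0475 44
rebate far@h [ 0.5189 -0.0818] near@0 [ 0.4722 -0.0911] near@h [ 0.4656 -0.0893] L0 0.0477 Lh 0.0538 170 yaw_h 0.14 W 0.0245 26
palm far@h [ 0.4792 -0.2273] near@0 [ 0.4219 -0.2317] near@h [ 0.4187 -0.2269] L0 0.0574 Lh 0.0605 96 yaw_h -0.005 W 0.0365 36
```

View pics/c2.png

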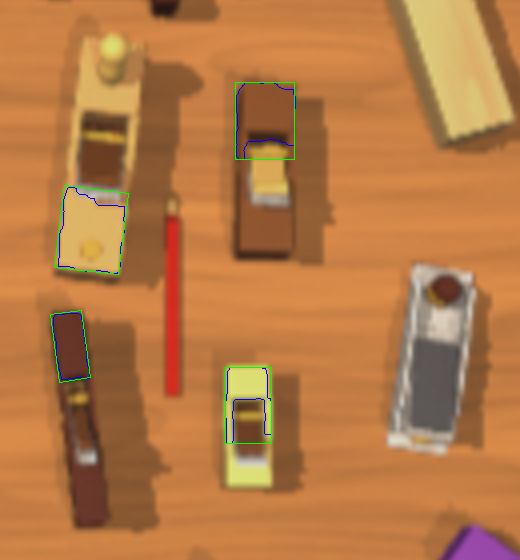

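```bash
python3 - <<'E'
from h import *
p=viewer.camera_params('top'); im=cv2.imread('pics/top0.png')
up=cv2.resize(im,None,fx=4,fy=4,interpolation=cv2.INTER_CUBIC); hsv=cv2.cvtColor(up,cv2.COLOR_BGR2HSV)
D=dict(smoother=((262,105,292,170),(17,60,150),(26,200,255),50,190,52),
 block=((303,112,327,166),(0,60,20),(12,255,160),44,140,44),
 rebate=((258,172,282,234),(0,60,20),(9,255,125),58,170,26),
 palm=((300,185,322,224),(25,60,120),(40,255,255),40,96,36))
for n,((x0,y0,x1,y1),lo,hi,h,L,W) in D.items():
    m=np.zeros(hsv.shape[:2],'u1'); s=np.s_[y0*4:y1*4,x0*4:x1*4]
    m[s]=cv2.inRange(hsv[s],lo,hi); m=cv2.morphologyEx(m,cv2.MORPH_OPEN,np.ones((5,5)))
    cs=[c for c in cv2.findContours(m,0,2)[0] if cv2.contourArea(c)>250]
    cv2.drawContours(up,cs,-1,(255,0,0),1)
    b=cv2.boxPoints(cv2.minAreaRect(np.vstack(cs))); cv2.polylines(up,[b.astype(int)],1,(0,255,0),1)
    b=((b+.5)/4-.5); b=b[np.argsort(b[:,1])]; far=b[:2].mean(0); near=b[2:].mean(0)
    F=ray(p,far,h/1e3);N=ray(p,near,0);Nt=ray(p,near,h/1e3); d=(F-Nt)
    print(n,'far@h',F.round(4)[:2],'near@0',N.round(4)[:2],'near@h',Nt.round(4)[:2],'L0',np.linalg.norm((F-N)[:2]).round(4),'Lh',np.linalg.norm(d).round(4),L,'yaw_h',np.arctan2(d[1],d[0]).round(3),'W',np.linalg.norm(ray(p,b[0],h/1e3)-ray(p,b[1],h/1e3)).round(4),W,'ctr@h',((F+Nt)/2).round(4)[:2])
cv2.imwrite('pics/c3.png',up[392:952,1000:1520])
E
```

```text
smoother far@h [ 0.7478 -0.1207] near@0 [ 0.5618 -0.1011] near@h [ 0.5533 -0.0992] L0 0.1871 Lh 0.1957 190 yaw_h -0.11 W 0.053 52 ctr@h [ 0.6506 -0.1099]
block far@h [ 0.7101 -0.2421] near@0 [ 0.5733 -0.2456] near@h [ 0.5655 -0.24  ] L0 0.1369 Lh 0.1446 140 yaw_h -0.015 W 0.0487 44 ctr@h [ 0.6378 -0.241 ]
rebate far@h [ 0.5189 -0.0821] near@0 [ 0.3549 -0.1057] near@h [ 0.3526 -0.1034] L0 0.1657 Lh 0.1676 170 yaw_h 0.127 W 0.025 26 ctr@h [ 0.4357 -0.0927]
palm far@h [ 0.4792 -0.2273] near@0 [ 0.3879 -0.2315] near@h [ 0.3855 -0.2267] L0 0.0914 Lh 0.0937 96 yaw_h -0.005 W 0.0365 36 ctr@h [ 0.4323 -0.227 ]
```

View pics/c3.png

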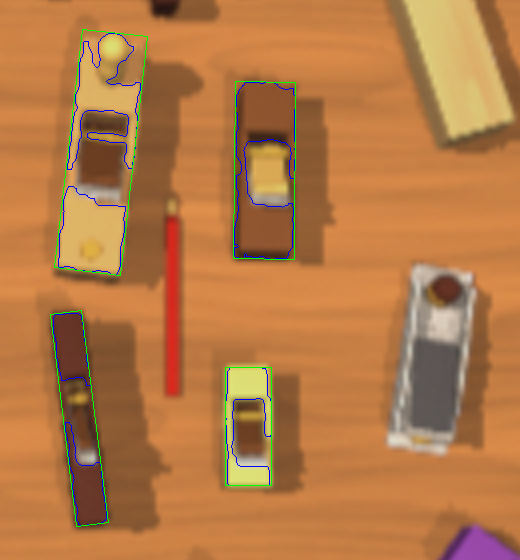

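```bash
cat >> h.py <<'E'
from scipy.spatial.transform import Rotation as Rn
def go(*targets):
    """world (x,y,z,yaw) -> shift in the tool axes (mm) and turn wz (deg) from the present pose"""
    s=monitor.observe(); R=Rn.from_euler('xyz',s['tool_rot'])
    print('t',round(s['time'],2),'pos',s['tool_pos'].round(4),'rot',s['tool_rot'].round(3),'open',round(s['opening'],4),'F',s['contact_force'].round(1),'q',s['qpos'].round(2))
    for x,y,z,w in targets:
        d=R.inv().apply(np.array([x,y,z])-s['tool_pos'])
        r=(R.inv()*Rn.from_euler('xyz',[np.pi,0,w])).as_rotvec(degrees=True)
        print('mm',(d*1e3).round(1),'deg',r.round(2))
E
python3 -c "
from h import *
go((.38,.15,.3,3.14159),(.52,-.14,.33,3.14159))"
```

```text
t 0.1 pos [0.2167 0.4778 0.2261] rot [-3.14  -0.     2.716] open 0.0917 F [-0.   0.5 -0.5] q [ 1.    0.34  1.52 -0.    1.28 -0.15]
mm [-284.2 -231.2  -73.6] deg [ -0.07  -0.03 -24.4 ]
mm [-531.4 -437.5 -103.4] deg [ -0.07  -0.03 -24.4 ]
```

move_arm([
  {"x": -0.03,"y": -0.025,"z": -0.02,"wz": -3},
  {"x": -0.07,"y": -0.057,"z": -0.04,"wz": -6},
  {"x": -0.11,"y": -0.09,"z": -0.055,"wz": -10},
  {"x": -0.15,"y": -0.123,"z": -0.065,"wz": -14},
  {"x": -0.19,"y": -0.156,"z": -0.073,"wz": -18},
  {"x": -0.23,"y": -0.189,"z": -0.08,"wz": -21},
  {"x": -0.27,"y": -0.222,"z": -0.085,"wz": -23},
  {"x": -0.31,"y": -0.255,"z": -0.09,"wz": -24.4},
])

```text
schema error: expected keys x, y, z, wx, wy, wz, hand
```

```bash
python3 -c "
from h import *
go((.48,-.14,.36,3.14159),(.52,-.14,.36,3.14159))"
```

```text
t 0.1 pos [0.2167 0.4778 0.2261] rot [-3.14  -0.     2.716] open 0.0917 F [-0.   0.5 -0.5] q [ 1.    0.34  1.52 -0.    1.28 -0.15]
mm [-495.  -454.  -133.4] deg [ -0.07  -0.03 -24.4 ]
mm [-531.4 -437.5 -133.4] deg [ -0.07  -0.03 -24.4 ]
```

All keys are required.

move_arm([
  {"x": -0.03,"y": -0.025,"z": -0.02,"wx": 0,"wy": 0,"wz": -3,"hand": 1},
  {"x": -0.07,"y": -0.057,"z": -0.04,"wx": 0,"wy": 0,"wz": -6,"hand": 1},
  {"x": -0.11,"y": -0.09,"z": -0.055,"wx": 0,"wy": 0,"wz": -10,"hand": 1},
  {"x": -0.15,"y": -0.123,"z": -0.065,"wx": 0,"wy": 0,"wz": -14,"hand": 1},
  {"x": -0.19,"y": -0.156,"z": -0.08,"wx": 0,"wy": 0,"wz": -18,"hand": 1},
  {"x": -0.23,"y": -0.189,"z": -0.09,"wx": 0,"wy": 0,"wz": -21,"hand": 1},
  {"x": -0.27,"y": -0.222,"z": -0.1,"wx": 0,"wy": 0,"wz": -23,"hand": 1},
  {"x": -0.31,"y": -0.255,"z": -0.11,"wx": 0,"wy": 0,"wz": -24.4,"hand": 1},
])

```text
time: 1.1
tool_pos: [0.3941, 0.1162, 0.3369]
tool_rot: [3.141, -0.0, -3.141]
contact_force: [0.1, 0.5, 0.5]
opening: 0.0918
```

```bash
python3 -c "
from h import *
go((.48,-.14,.36,3.14159),(.52,-.14,.36,3.14159))"
```

```text
t 1.1 pos [0.3941 0.1162 0.3369] rot [ 3.141 -0.    -3.141] open 0.0918 F [0.1 0.5 0.5] q [ 0.1   0.06  1.59  0.    1.5  -1.47]
mm [ -85.6 -256.3  -23.2] deg [ 0.01 -0.01  0.05]
mm [-125.6 -256.4  -23.2] deg [ 0.01 -0.01  0.05]
```

move_arm([
  {"x": -0.015,"y": -0.035,"z": -0.01,"wx": 0,"wy": 0,"wz": 0,"hand": 1},
  {"x": -0.035,"y": -0.08,"z": -0.015,"wx": 0,"wy": 0,"wz": 0,"hand": 1},
  {"x": -0.055,"y": -0.125,"z": -0.023,"wx": 0,"wy": 0,"wz": 0,"hand": 1},
  {"x": -0.075,"y": -0.17,"z": -0.023,"wx": 0,"wy": 0,"wz": 0,"hand": 1},
  {"x": -0.1,"y": -0.215,"z": -0.023,"wx": 0,"wy": 0,"wz": 0,"hand": 1},
  {"x": -0.115,"y": -0.25,"z": -0.023,"wx": 0,"wy": 0,"wz": 0,"hand": 1},
  {"x": -0.115,"y": -0.25,"z": -0.023,"wx": 0,"wy": 0,"wz": 0,"hand": 1},
])

```text
time: 1.98
tool_pos: [0.5092, -0.1343, 0.3582]
tool_rot: [3.141, -0.002, 3.138]
contact_force: [-0.3, 1.0, -0.0]
opening: 0.0918
```

```bash
python3 -c "
from h import *
go()
p=viewer.camera_params('wrist'); im=viewer.read_camera('wrist')[:,:,::-1]
cv2.imwrite('pics/w1.png',im)
import json; json.dump({k:np.asarray(v).tolist() for k,v in p.items()},open('pics/w1.json','w')); print(p)
v=im.copy()
# predicted outlines: body top
for n,x,y,yaw,L,W,h in [('s',.652,-.111,-.11,190,52,50),('b',.6417,-.2438,-.015,140,44,44),('r',.437,-.0935,.127,170,26,58),('p',.4336,-.2294,-.005,96,36,40)]:
    c,s=np.cos(yaw),np.sin(yaw)
    q=[proj(p,(x+(c*a*L-s*b*W)/2e3,y+(s*a*L+c*b*W)/2e3,h/1e3)) for a,b in((1,1),(1,-1),(-1,-1),(-1,1))]
    cv2.polylines(v,[np.round(q).astype(int)],1,(0,255,0),1)
cv2.imwrite('pics/w1v.png',cv2.resize(v,(800,600),interpolation=cv2.INTER_CUBIC))
"
```

```text
t 1.98 pos [ 0.5092 -0.1343  0.3582] rot [ 3.141e+00 -2.000e-03  3.138e+00] open 0.0918 F [-0.3  1.  -0. ] q [-0.4   0.28  1.25 -0.    1.61 -1.97]
{'camera_matrix': array([[323.78338526,   0.        , 252.21078872],
       [  0.        , 323.78338526, 192.46857331],
       [  0.        ,   0.        ,   1.        ]]), 'R': array([[ 3.66835670e-03,  9.99993222e-01,  3.15357727e-04],
       [ 9.65445125e-01, -3.62379796e-03,  2.60581231e-01],
       [ 2.60580608e-01, -6.51444325e-04, -9.65451875e-01]]), 't': array([ 0.13407773, -0.55839715,  0.38306486])}
```

View pics/w1v.png

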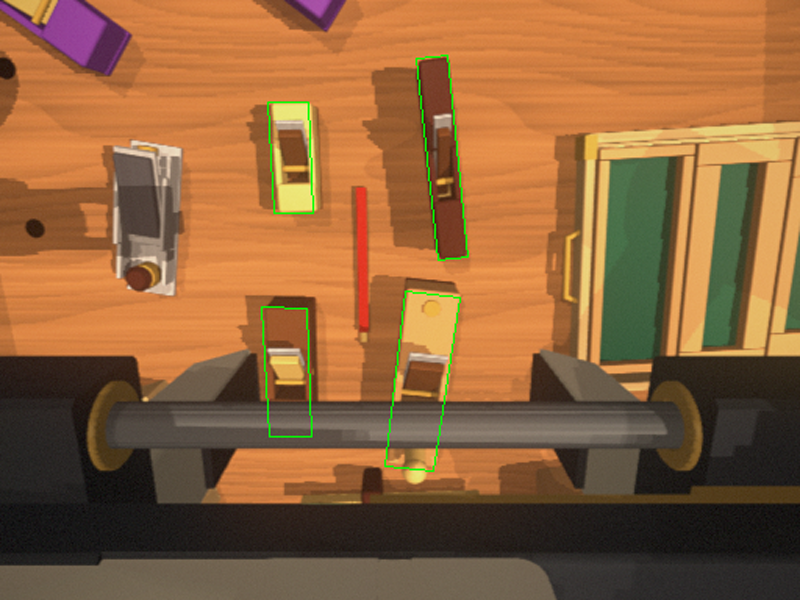

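move_arm([
  {"x": 0.02,"y": -0.025,"z": 0.03,"wx": 0,"wy": 0,"wz": 0,"hand": 0.65},
  {"x": 0.045,"y": -0.055,"z": 0.07,"wx": 0,"wy": 0,"wz": 0,"hand": 0.65},
  {"x": 0.065,"y": -0.08,"z": 0.115,"wx": 0,"wy": 0,"wz": 0,"hand": 0.65},
  {"x": 0.075,"y": -0.095,"z": 0.165,"wx": 0,"wy": 0,"wz": 0,"hand": 0.65},
  {"x": 0.075,"y": -0.095,"z": 0.21,"wx": 0,"wy": 0,"wz": 0,"hand": 0.65},
  {"x": 0.075,"y": -0.095,"z": 0.245,"wx": 0,"wy": 0,"wz": 0,"hand": 0.65},
  {"x": 0.075,"y": -0.095,"z": 0.26,"wx": 0,"wy": 0,"wz": 0,"hand": 0.65},
  {"x": 0.075,"y": -0.095,"z": 0.26,"wx": 0,"wy": 0,"wz": 0,"hand": 0.65},
], grip_force=30)

```text
time: 3.02
tool_pos: [0.4332, -0.2255, 0.0991]
tool_rot: [3.14, -0.002, -3.14]
contact_force: [0.2, 0.1, 1.2]
opening: 0.0597
```

```bash
python3 -c "
from h import *
go((.4336,-.2294,.017,3.1366))"
```

```text
t 3.02 pos [ 0.4332 -0.2255  0.0991] rot [ 3.14e+00 -2.00e-03 -3.14e+00] open 0.0597 F [0.2 0.1 1.2] q [-0.64  0.43  1.79  0.    0.92 -2.21]
mm [-0.5 -4.  82.1] deg [ 0.1  -0.11  0.36]
```

move_arm([
  {"x": 0,"y": -0.003,"z": 0.025,"wx": 0,"wy": 0,"wz": 0.3,"hand": 0.65},
  {"x": 0,"y": -0.004,"z": 0.055,"wx": 0,"wy": 0,"wz": 0.3,"hand": 0.65},
  {"x": 0,"y": -0.004,"z": 0.075,"wx": 0,"wy": 0,"wz": 0.3,"hand": 0.65},
  {"x": 0,"y": -0.004,"z": 0.082,"wx": 0,"wy": 0,"wz": 0.3,"hand": 0.65},
  {"x": 0,"y": -0.004,"z": 0.082,"wx": 0,"wy": 0,"wz": 0.3,"hand": 0.65},
  {"x": 0,"y": -0.004,"z": 0.082,"wx": 0,"wy": 0,"wz": 0.3,"hand": 0.1},
  {"x": 0,"y": -0.004,"z": 0.082,"wx": 0,"wy": 0,"wz": 0.3,"hand": 0.1},
  {"x": 0,"y": -0.004,"z": 0.082,"wx": 0,"wy": 0,"wz": 0.3,"hand": 0.1},
])

```text
time: 4.03
tool_pos: [0.434, -0.231, 0.0182]
tool_rot: [3.142, 0.001, 3.136]
contact_force: [-0.5, 3.1, 4.3]
opening: 0.0356
```

```bash
python3 -c "
from h import *
go((.4336,-.2294,.18,3.1366),(.4336,-.04,.18,3.1366),(.5217,.3764,.18,3.19),(.5217,.3764,.033,3.19))"
```

```text
t 4.03 pos [ 0.434  -0.231   0.0182] rot [3.142e+00 1.000e-03 3.136e+00] open 0.0356 F [-0.5  3.1  4.3] q [-0.65  0.56  1.86  0.    0.72 -2.21]
mm [   0.3    1.6 -161.8] deg [ 0.    0.03 -0.02]
mm [   1.3  191.  -161.8] deg [ 0.    0.03 -0.02]
mm [ -84.6  607.8 -161.7] deg [-0.    0.03 -3.07]
mm [-84.5 607.8 -14.7] deg [-0.    0.03 -3.07]
```

move_arm([
  {"x": 0,"y": 0,"z": -0.02,"wx": 0,"wy": 0,"wz": 0,"hand": 0.1},
  {"x": 0,"y": 0,"z": -0.06,"wx": 0,"wy": 0,"wz": 0,"hand": 0.1},
  {"x": 0,"y": 0,"z": -0.11,"wx": 0,"wy": 0,"wz": 0,"hand": 0.1},
  {"x": 0,"y": 0.02,"z": -0.15,"wx": 0,"wy": 0,"wz": 0,"hand": 0.1},
  {"x": -0.005,"y": 0.06,"z": -0.162,"wx": 0,"wy": 0,"wz": 0,"hand": 0.1},
  {"x": -0.01,"y": 0.11,"z": -0.162,"wx": 0,"wy": 0,"wz": 0,"hand": 0.1},
  {"x": -0.018,"y": 0.16,"z": -0.162,"wx": 0,"wy": 0,"wz": -1,"hand": 0.1},
  {"x": -0.026,"y": 0.21,"z": -0.162,"wx": 0,"wy": 0,"wz": -1,"hand": 0.1},
])

```text
time: 5.03
tool_pos: [0.4608, -0.0199, 0.1798]
tool_rot: [-3.141, 0.0, -3.13]
contact_force: [0.9, -0.7, -1.6]
opening: 0.0357
```

```bash
python3 -c "
from h import *
go((.5217,.3764,.18,3.19),(.5217,.3764,.033,3.19))"
```

```text
t 5.03 pos [ 0.4608 -0.0199  0.1798] rot [-3.141  0.    -3.13 ] open 0.0357 F [ 0.9 -0.7 -1.6] q [-0.21  0.27  1.76 -0.    1.1  -1.79]
mm [-6.560e+01  3.955e+02 -3.000e-01] deg [-0.01  0.02 -2.09]
mm [-65.6 395.5 146.7] deg [-0.01  0.02 -2.09]
```

move_arm([
  {"x": -0.008,"y": 0.05,"z": 0,"wx": 0,"wy": 0,"wz": -1,"hand": 0.1},
  {"x": -0.016,"y": 0.105,"z": 0,"wx": 0,"wy": 0,"wz": -1.5,"hand": 0.1},
  {"x": -0.025,"y": 0.16,"z": 0,"wx": 0,"wy": 0,"wz": -2,"hand": 0.1},
  {"x": -0.035,"y": 0.215,"z": 0,"wx": 0,"wy": 0,"wz": -2.1,"hand": 0.1},
  {"x": -0.045,"y": 0.27,"z": 0,"wx": 0,"wy": 0,"wz": -2.1,"hand": 0.1},
  {"x": -0.055,"y": 0.325,"z": 0,"wx": 0,"wy": 0,"wz": -2.1,"hand": 0.1},
  {"x": -0.062,"y": 0.37,"z": 0.02,"wx": 0,"wy": 0,"wz": -2.1,"hand": 0.1},
  {"x": -0.065,"y": 0.395,"z": 0.04,"wx": 0,"wy": 0,"wz": -2.1,"hand": 0.1},
])

```text
time: 6.02
tool_pos: [0.5208, 0.3767, 0.1387]
tool_rot: [3.141, 0.0, -3.091]
contact_force: [-0.0, -0.1, -1.8]
opening: 0.0358
```

move_arm([
  {"x": 0,"y": 0,"z": 0.02,"wx": 0,"wy": 0,"wz": 0,"hand": 0.1},
  {"x": 0,"y": 0,"z": 0.04,"wx": 0,"wy": 0,"wz": 0,"hand": 0.1},
  {"x": 0,"y": 0,"z": 0.04,"wx": 0,"wy": 0,"wz": 0,"hand": 0.1},
])

```text
time: 6.4
tool_pos: [0.5199, 0.3738, 0.0977]
tool_rot: [-3.139, -0.004, -3.093]
contact_force: [-0.6, 0.5, -1.5]
opening: 0.0358
```

```bash
python3 -c "
from h import *
go((.5217,.3764,.034,3.19))
p=viewer.camera_params('wrist'); im=viewer.read_camera('wrist')[:,:,::-1]
v=im.copy()
u=np.array([np.cos(.05),np.sin(.05),0]);w=np.array([-u[1],u[0],0]);c=np.array([.5217,.3764,.028])
q=[proj(p,c+u*a*.056+w*b*.026) for a,b in((1,1),(1,-1),(-1,-1),(-1,1))]
cv2.polylines(v,[np.round(q).astype(int)],1,(0,255,0),1)
cv2.imwrite('pics/w2v.png',cv2.resize(v,(640,480),interpolation=cv2.INTER_CUBIC))
"
```

```text
t 6.4 pos [0.5199 0.3738 0.0977] rot [-3.139 -0.004 -3.093] open 0.0358 F [-0.6  0.5 -1.5] q [ 0.5   0.67  1.34 -0.    1.13 -1.12]
mm [-2.2  2.6 63.7] deg [-0.12 -0.23  0.03]
```

View pics/w2v.png

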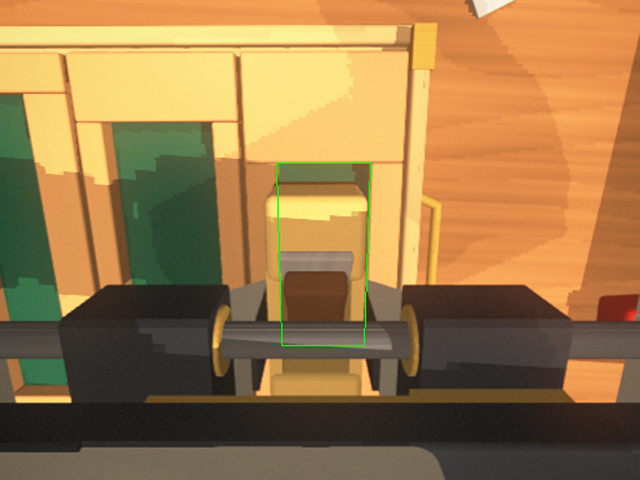

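move_arm([
  {"x": -0.002,"y": 0.003,"z": 0.02,"wx": 0,"wy": 0,"wz": 0,"hand": 0.1},
  {"x": -0.002,"y": 0.003,"z": 0.04,"wx": 0,"wy": 0,"wz": 0,"hand": 0.1},
  {"x": -0.002,"y": 0.003,"z": 0.055,"wx": 0,"wy": 0,"wz": 0,"hand": 0.1},
  {"x": -0.002,"y": 0.003,"z": 0.061,"wx": 0,"wy": 0,"wz": 0,"hand": 0.1},
  {"x": -0.002,"y": 0.003,"z": 0.061,"wx": 0,"wy": 0,"wz": 0,"hand": 0.1},
  {"x": -0.002,"y": 0.003,"z": 0.061,"wx": 0,"wy": 0,"wz": 0,"hand": 0.1},
])

```text
time: 7.2
tool_pos: [0.5234, 0.3779, 0.0395]
tool_rot: [3.141, 0.001, -3.093]
contact_force: [0.2, -0.7, -1.2]
opening: 0.0355
```

```bash
python3 -c "
from h import *
go((.5217,.3764,.034,3.19))"
```

```text
t 7.2 pos [0.5234 0.3779 0.0395] rot [ 3.141e+00  1.000e-03 -3.093e+00] open 0.0355 F [ 0.2 -0.7 -1.2] q [ 0.51  0.74  1.38  0.    1.02 -1.11]
mm [ 1.8 -1.4  5.5] deg [0.04 0.08 0.03]
```

move_arm([
  {"x": 0.0015,"y": -0.001,"z": 0.003,"wx": 0,"wy": 0,"wz": 0,"hand": 0.1},
  {"x": 0.0015,"y": -0.001,"z": 0.005,"wx": 0,"wy": 0,"wz": 0,"hand": 0.1},
  {"x": 0.0015,"y": -0.001,"z": 0.005,"wx": 0,"wy": 0,"wz": 0,"hand": 0.1},
  {"x": 0.0015,"y": -0.001,"z": 0.005,"wx": 0,"wy": 0,"wz": 0,"hand": 0.1},
])

```text
time: 7.7
tool_pos: [0.5215, 0.3765, 0.0342]
tool_rot: [3.142, 0.0, -3.093]
contact_force: [-1.9, -1.4, 3.3]
opening: 0.0359
```

move_arm([
  {"x": 0,"y": 0,"z": 0,"wx": 0,"wy": 0,"wz": 0,"hand": 0.6},
  {"x": 0,"y": 0,"z": 0,"wx": 0,"wy": 0,"wz": 0,"hand": 0.6},
  {"x": 0,"y": 0,"z": 0,"wx": 0,"wy": 0,"wz": 0,"hand": 0.6},
  {"x": 0,"y": 0,"z": -0.02,"wx": 0,"wy": 0,"wz": 0,"hand": 0.65},
  {"x": 0,"y": 0,"z": -0.06,"wx": 0,"wy": 0,"wz": 0,"hand": 0.65},
  {"x": 0,"y": 0,"z": -0.11,"wx": 0,"wy": 0,"wz": 0,"hand": 0.65},
  {"x": 0,"y": -0.03,"z": -0.15,"wx": 0,"wy": 0,"wz": 0,"hand": 0.65},
  {"x": -0.01,"y": -0.08,"z": -0.17,"wx": 0,"wy": 0,"wz": 1,"hand": 0.65},
])

```text
time: 8.7
tool_pos: [0.5357, 0.2979, 0.2064]
tool_rot: [3.14, 0.004, -3.108]
contact_force: [1.0, -0.5, -0.5]
opening: 0.0599
```

```bash
python3 -c "
from h import *
go((.6417,-.2438,.2,3.1266))"
```

```text
t 8.7 pos [0.5357 0.2979 0.2064] rot [ 3.14   0.004 -3.108] open 0.0599 F [ 1.  -0.5 -0.5] q [ 0.38  0.52  1.3   0.    1.32 -1.22]
mm [ -87.5 -545.     5.8] deg [0.11 0.22 2.81]
```

move_arm([
  {"x": -0.008,"y": -0.05,"z": 0,"wx": 0,"wy": 0,"wz": 0.3,"hand": 0.65},
  {"x": -0.016,"y": -0.105,"z": 0,"wx": 0,"wy": 0,"wz": 0.6,"hand": 0.65},
  {"x": -0.025,"y": -0.16,"z": 0,"wx": 0,"wy": 0,"wz": 1,"hand": 0.65},
  {"x": -0.034,"y": -0.215,"z": 0,"wx": 0,"wy": 0,"wz": 1.4,"hand": 0.65},
  {"x": -0.043,"y": -0.27,"z": 0,"wx": 0,"wy": 0,"wz": 1.8,"hand": 0.65},
  {"x": -0.052,"y": -0.325,"z": 0,"wx": 0,"wy": 0,"wz": 2.2,"hand": 0.65},
  {"x": -0.061,"y": -0.38,"z": 0,"wx": 0,"wy": 0,"wz": 2.6,"hand": 0.65},
  {"x": -0.07,"y": -0.435,"z": 0,"wx": 0,"wy": 0,"wz": 2.8,"hand": 0.65},
])

```text
time: 9.7
tool_pos: [0.6192, -0.1373, 0.2038]
tool_rot: [3.141, 0.0, 3.124]
contact_force: [0.1, -0.0, -0.6]
opening: 0.0599
```

```bash
python3 -c "
from h import *
go((.6417,-.2438,.2,3.1266))"
```

```text
t 9.7 pos [ 0.6192 -0.1373  0.2038] rot [3.141 0.    3.124] open 0.0599 F [ 0.1 -0.  -0.6] q [-0.34  0.56  1.23  0.    1.35 -1.89]
mm [ -24.3 -106.1    3.8] deg [ 0.01  0.02 -0.15]
```

move_arm([
  {"x": -0.01,"y": -0.04,"z": 0.01,"wx": 0,"wy": 0,"wz": 0,"hand": 0.65},
  {"x": -0.02,"y": -0.08,"z": 0.03,"wx": 0,"wy": 0,"wz": 0,"hand": 0.65},
  {"x": -0.024,"y": -0.106,"z": 0.06,"wx": 0,"wy": 0,"wz": 0,"hand": 0.65},
  {"x": -0.024,"y": -0.106,"z": 0.09,"wx": 0,"wy": 0,"wz": 0,"hand": 0.65},
  {"x": -0.024,"y": -0.106,"z": 0.1,"wx": 0,"wy": 0,"wz": 0,"hand": 0.65},
  {"x": -0.024,"y": -0.106,"z": 0.1,"wx": 0,"wy": 0,"wz": 0,"hand": 0.65},
])

```text
time: 10.45
tool_pos: [0.6412, -0.2414, 0.1036]
tool_rot: [3.141, -0.001, 3.125]
contact_force: [0.0, -0.1, 0.2]
opening: 0.0597
```

```bash
python3 -c "
from h import *
go((.6417,-.2438,.018,3.1266))"
```

```text
t 10.45 pos [ 0.6412 -0.2414  0.1036] rot [ 3.141e+00 -1.000e-03  3.125e+00] open 0.0597 F [ 0.  -0.1  0.2] q [-0.47  0.74  1.19  0.    1.22 -2.03]
mm [-0.6 -2.4 85.6] deg [ 0.03 -0.03 -0.11]
```

move_arm([
  {"x": -0.001,"y": -0.002,"z": 0.03,"wx": 0,"wy": 0,"wz": 0,"hand": 0.65},
  {"x": -0.001,"y": -0.002,"z": 0.06,"wx": 0,"wy": 0,"wz": 0,"hand": 0.65},
  {"x": -0.001,"y": -0.002,"z": 0.078,"wx": 0,"wy": 0,"wz": 0,"hand": 0.65},
  {"x": -0.001,"y": -0.002,"z": 0.086,"wx": 0,"wy": 0,"wz": 0,"hand": 0.65},
  {"x": -0.001,"y": -0.002,"z": 0.086,"wx": 0,"wy": 0,"wz": 0,"hand": 0.65},
  {"x": -0.001,"y": -0.002,"z": 0.086,"wx": 0,"wy": 0,"wz": 0,"hand": 0.1},
  {"x": -0.001,"y": -0.002,"z": 0.086,"wx": 0,"wy": 0,"wz": 0,"hand": 0.1},
  {"x": -0.001,"y": -0.002,"z": 0.086,"wx": 0,"wy": 0,"wz": 0,"hand": 0.1},
], grip_force=35)

```text
time: 11.45
tool_pos: [0.6427, -0.2436, 0.0188]
tool_rot: [3.141, 0.002, 3.124]
contact_force: [0.1, 3.8, 6.0]
opening: 0.0438
```

```bash
python3 -c "
from h import *
go((.526,.2857,.2,3.19))"
```

```text
t 11.45 pos [ 0.6427 -0.2436  0.0188] rot [3.141e+00 2.000e-03 3.124e+00] open 0.0438 F [0.1 3.8 6. ] q [-0.47  0.83  1.25  0.    1.06 -2.03]
mm [ 125.6  527.2 -181.3] deg [ 0.    0.09 -3.77]
```

move_arm([
  {"x": 0,"y": 0,"z": -0.02,"wx": 0,"wy": 0,"wz": 0,"hand": 0.1},
  {"x": 0,"y": 0,"z": -0.06,"wx": 0,"wy": 0,"wz": 0,"hand": 0.1},
  {"x": 0,"y": 0,"z": -0.11,"wx": 0,"wy": 0,"wz": 0,"hand": 0.1},
  {"x": 0.005,"y": 0.01,"z": -0.155,"wx": 0,"wy": 0,"wz": 0,"hand": 0.1},
  {"x": 0.015,"y": 0.05,"z": -0.18,"wx": 0,"wy": 0,"wz": 0,"hand": 0.1},
  {"x": 0.025,"y": 0.1,"z": -0.181,"wx": 0,"wy": 0,"wz": -0.5,"hand": 0.1},
  {"x": 0.037,"y": 0.15,"z": -0.181,"wx": 0,"wy": 0,"wz": -1,"hand": 0.1},
  {"x": 0.05,"y": 0.205,"z": -0.181,"wx": 0,"wy": 0,"wz": -1.5,"hand": 0.1},
])

```text
time: 12.45
tool_pos: [0.5951, -0.0371, 0.1996]
tool_rot: [-3.141, 0.001, -3.133]
contact_force: [1.2, 0.1, -4.5]
opening: 0.0437
```

```bash
python3 -c "
from h import *
go((.526,.2857,.2,3.19))"
```

```text
t 12.45 pos [ 0.5951 -0.0371  0.1996] rot [-3.141e+00  1.000e-03 -3.133e+00] open 0.0437 F [ 1.2  0.1 -4.5] q [-0.19  0.49  1.36 -0.    1.29 -1.77]
mm [ 66.4 323.4  -0.7] deg [-0.03  0.04 -2.3 ]
```

move_arm([
  {"x": 0.01,"y": 0.055,"z": 0,"wx": 0,"wy": 0,"wz": -0.5,"hand": 0.1},
  {"x": 0.022,"y": 0.11,"z": 0,"wx": 0,"wy": 0,"wz": -1,"hand": 0.1},
  {"x": 0.034,"y": 0.165,"z": 0,"wx": 0,"wy": 0,"wz": -1.5,"hand": 0.1},
  {"x": 0.045,"y": 0.22,"z": 0.01,"wx": 0,"wy": 0,"wz": -2,"hand": 0.1},
  {"x": 0.055,"y": 0.27,"z": 0.03,"wx": 0,"wy": 0,"wz": -2.3,"hand": 0.1},
  {"x": 0.064,"y": 0.31,"z": 0.06,"wx": 0,"wy": 0,"wz": -2.3,"hand": 0.1},
  {"x": 0.066,"y": 0.323,"z": 0.09,"wx": 0,"wy": 0,"wz": -2.3,"hand": 0.1},
  {"x": 0.066,"y": 0.323,"z": 0.1,"wx": 0,"wy": 0,"wz": -2.3,"hand": 0.1},
])

```text
time: 13.45
tool_pos: [0.5256, 0.2847, 0.0974]
tool_rot: [-3.14, -0.003, -3.091]
contact_force: [-0.2, 0.4, -3.3]
opening: 0.0437
```

move_arm([
  {"x": 0,"y": 0,"z": 0.01,"wx": 0,"wy": 0,"wz": 0,"hand": 0.1},
  {"x": 0,"y": 0,"z": 0.02,"wx": 0,"wy": 0,"wz": 0,"hand": 0.1},
  {"x": 0,"y": 0,"z": 0.02,"wx": 0,"wy": 0,"wz": 0,"hand": 0.1},
  {"x": 0,"y": 0,"z": 0.02,"wx": 0,"wy": 0,"wz": 0,"hand": 0.1},
])

```text
time: 13.95
tool_pos: [0.5275, 0.2841, 0.0794]
tool_rot: [3.141, 0.001, -3.093]
contact_force: [-0.4, -0.8, -3.2]
opening: 0.044
```

```bash
python3 -c "
from h import *
go((.5265,.2857,.035,3.19))"
```

```text
t 13.95 pos [0.5275 0.2841 0.0794] rot [ 3.141e+00  1.000e-03 -3.093e+00] open 0.044 F [-0.4 -0.8 -3.2] q [ 0.37  0.62  1.5   0.    1.02 -1.25]
mm [ 0.9  1.6 44.4] deg [ 0.02  0.06 -0.  ]
```

move_arm([
  {"x": 0.001,"y": 0.0015,"z": 0.015,"wx": 0,"wy": 0,"wz": 0,"hand": 0.1},
  {"x": 0.001,"y": 0.0015,"z": 0.03,"wx": 0,"wy": 0,"wz": 0,"hand": 0.1},
  {"x": 0.001,"y": 0.0015,"z": 0.038,"wx": 0,"wy": 0,"wz": 0,"hand": 0.1},
  {"x": 0.001,"y": 0.0015,"z": 0.042,"wx": 0,"wy": 0,"wz": 0,"hand": 0.1},
  {"x": 0.001,"y": 0.0015,"z": 0.044,"wx": 0,"wy": 0,"wz": 0,"hand": 0.1},
  {"x": 0.001,"y": 0.0015,"z": 0.044,"wx": 0,"wy": 0,"wz": 0,"hand": 0.1},
  {"x": 0.001,"y": 0.0015,"z": 0.044,"wx": 0,"wy": 0,"wz": 0,"hand": 0.1},
])

```text
time: 14.82
tool_pos: [0.5261, 0.2859, 0.035]
tool_rot: [3.141, 0.001, -3.093]
contact_force: [-0.5, 0.4, -3.3]
opening: 0.0438
```

move_arm([
  {"x": 0,"y": 0,"z": 0.001,"wx": 0,"wy": 0,"wz": 0,"hand": 0.1},
  {"x": 0,"y": 0,"z": 0.001,"wx": 0,"wy": 0,"wz": 0,"hand": 0.1},
  {"x": 0,"y": 0,"z": 0.001,"wx": 0,"wy": 0,"wz": 0,"hand": 0.65},
  {"x": 0,"y": 0,"z": 0.001,"wx": 0,"wy": 0,"wz": 0,"hand": 0.65},
  {"x": 0,"y": 0,"z": 0.001,"wx": 0,"wy": 0,"wz": 0,"hand": 0.65},
  {"x": 0,"y": 0,"z": -0.02,"wx": 0,"wy": 0,"wz": 0,"hand": 0.65},
  {"x": 0,"y": 0,"z": -0.06,"wx": 0,"wy": 0,"wz": 0,"hand": 0.7},
  {"x": 0,"y": 0,"z": -0.11,"wx": 0,"wy": 0,"wz": 0,"hand": 0.7},
])

```text
time: 15.82
tool_pos: [0.5252, 0.2855, 0.1449]
tool_rot: [-3.141, -0.002, -3.093]
contact_force: [1.7, -0.3, 0.8]
opening: 0.0643
```

```bash
python3 -c "
from h import *
go((.652,-.111,.2,3.1416-.11))"
```

```text
t 15.82 pos [0.5252 0.2855 0.1449] rot [-3.141e+00 -2.000e-03 -3.093e+00] open 0.0643 F [ 1.7 -0.3  0.8] q [ 0.37  0.55  1.43  0.    1.17 -1.25]
mm [-107.1 -402.3  -55.1] deg [-0.05 -0.13  9.1 ]
```

move_arm([
  {"x": -0.005,"y": -0.02,"z": -0.03,"wx": 0,"wy": 0,"wz": 0.5,"hand": 0.72},
  {"x": -0.015,"y": -0.06,"z": -0.05,"wx": 0,"wy": 0,"wz": 2,"hand": 0.72},
  {"x": -0.03,"y": -0.115,"z": -0.055,"wx": 0,"wy": 0,"wz": 3,"hand": 0.72},
  {"x": -0.045,"y": -0.17,"z": -0.055,"wx": 0,"wy": 0,"wz": 4,"hand": 0.72},
  {"x": -0.06,"y": -0.225,"z": -0.055,"wx": 0,"wy": 0,"wz": 5,"hand": 0.72},
  {"x": -0.075,"y": -0.28,"z": -0.055,"wx": 0,"wy": 0,"wz": 6.5,"hand": 0.72},
  {"x": -0.09,"y": -0.335,"z": -0.055,"wx": 0,"wy": 0,"wz": 8,"hand": 0.72},
  {"x": -0.102,"y": -0.385,"z": -0.055,"wx": 0,"wy": 0,"wz": 9.1,"hand": 0.72},
])

```text
time: 16.82
tool_pos: [0.6469, -0.0958, 0.1995]
tool_rot: [3.141, 0.0, 3.03]
contact_force: [0.4, -0.1, 0.8]
opening: 0.066
```

move_arm([
  {"x": -0.005,"y": -0.016,"z": 0.01,"wx": 0,"wy": 0,"wz": 0,"hand": 0.72},
  {"x": -0.005,"y": -0.016,"z": 0.03,"wx": 0,"wy": 0,"wz": 0,"hand": 0.72},
  {"x": -0.005,"y": -0.016,"z": 0.05,"wx": 0,"wy": 0,"wz": 0,"hand": 0.72},
  {"x": -0.005,"y": -0.016,"z": 0.05,"wx": 0,"wy": 0,"wz": 0,"hand": 0.72},
  {"x": -0.005,"y": -0.016,"z": 0.05,"wx": 0,"wy": 0,"wz": 0,"hand": 0.72},
])

```text
time: 17.45
tool_pos: [0.65, -0.1096, 0.1504]
tool_rot: [3.142, 0.001, 3.033]
contact_force: [0.5, -0.8, -0.3]
opening: 0.0664
```

```bash
python3 -c "
from h import *
go((.651,-.111,.021,3.1416-.11))
p=viewer.camera_params('wrist'); im=viewer.read_camera('wrist')[:,:,::-1]
v=im.copy()
c,s=np.cos(-.11),np.sin(-.11)
q=[proj(p,(.651+(c*a*.19-s*b*.052)/2,-.111+(s*a*.19+c*b*.052)/2,.05)) for a,b in((1,1),(1,-1),(-1,-1),(-1,1))]
cv2.polylines(v,[np.round(q).astype(int)],1,(0,255,0),1)
cv2.imwrite('pics/w3v.png',cv2.resize(v,(640,480),interpolation=cv2.INTER_CUBIC))
"
```

```text
t 17.45 pos [ 0.65   -0.1096  0.1504] rot [3.142e+00 1.000e-03 3.033e+00] open 0.0664 F [ 0.5 -0.8 -0.3] q [-0.28  0.65  1.22  0.    1.27 -1.75]
mm [ -1.   -1.3 129.4] deg [0.   0.05 0.05]
```

View pics/w3v.png

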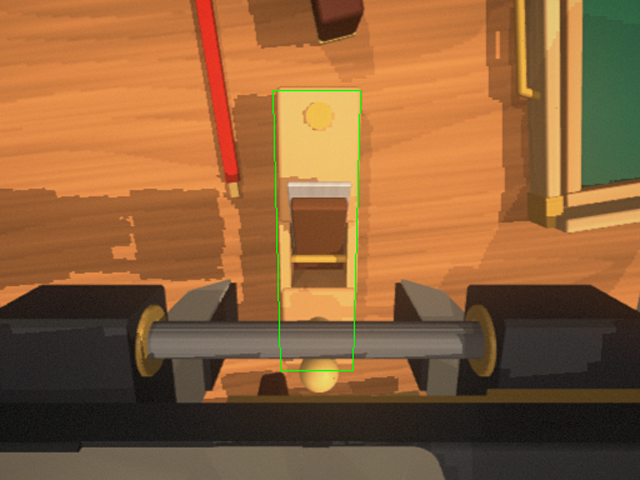

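move_arm([
  {"x": -0.001,"y": -0.001,"z": 0.04,"wx": 0,"wy": 0,"wz": 0,"hand": 0.72},
  {"x": -0.001,"y": -0.001,"z": 0.08,"wx": 0,"wy": 0,"wz": 0,"hand": 0.72},
  {"x": -0.001,"y": -0.001,"z": 0.11,"wx": 0,"wy": 0,"wz": 0,"hand": 0.72},
  {"x": -0.001,"y": -0.001,"z": 0.129,"wx": 0,"wy": 0,"wz": 0,"hand": 0.72},
  {"x": -0.001,"y": -0.001,"z": 0.129,"wx": 0,"wy": 0,"wz": 0,"hand": 0.72},
  {"x": -0.001,"y": -0.001,"z": 0.129,"wx": 0,"wy": 0,"wz": 0,"hand": 0.1},
  {"x": -0.001,"y": -0.001,"z": 0.129,"wx": 0,"wy": 0,"wz": 0,"hand": 0.1},
  {"x": -0.001,"y": -0.001,"z": 0.129,"wx": 0,"wy": 0,"wz": 0,"hand": 0.1},
], grip_force=45)

```text
time: 18.5
tool_pos: [0.6517, -0.111, 0.0224]
tool_rot: [3.141, 0.003, 3.032]
contact_force: [1.2, 3.5, 5.6]
opening: 0.0516
```

```bash
python3 -c "
from h import *
go((.5358,.1038,.19,3.19))"
```

```text
t 18.5 pos [ 0.6517 -0.111   0.0224] rot [3.141e+00 3.000e-03 3.032e+00] open 0.0516 F [1.2 3.5 5.6] q [-0.28  0.79  1.34  0.    1.01 -1.75]
mm [ 138.3  200.8 -168. ] deg [ 0.    0.17 -9.07]
```

move_arm([
  {"x": 0,"y": 0,"z": -0.015,"wx": 0,"wy": 0,"wz": 0,"hand": 0.1},
  {"x": 0,"y": 0,"z": -0.045,"wx": 0,"wy": 0,"wz": 0,"hand": 0.1},
  {"x": 0,"y": 0,"z": -0.08,"wx": 0,"wy": 0,"wz": 0,"hand": 0.1},
  {"x": 0.02,"y": 0.03,"z": -0.11,"wx": 0,"wy": 0,"wz": -2,"hand": 0.1},
  {"x": 0.05,"y": 0.07,"z": -0.13,"wx": 0,"wy": 0,"wz": -4,"hand": 0.1},
  {"x": 0.08,"y": 0.115,"z": -0.13,"wx": 0,"wy": 0,"wz": -6,"hand": 0.1},
  {"x": 0.11,"y": 0.16,"z": -0.13,"wx": 0,"wy": 0,"wz": -8,"hand": 0.1},
  {"x": 0.132,"y": 0.19,"z": -0.12,"wx": 0,"wy": 0,"wz": -9.1,"hand": 0.1},
])

```text
time: 19.5
tool_pos: [0.5392, 0.0936, 0.1418]
tool_rot: [-3.141, 0.001, -3.091]
contact_force: [0.3, -0.3, -4.2]
opening: 0.0515
```

move_arm([
  {"x": 0.006,"y": 0.011,"z": 0.02,"wx": 0,"wy": 0,"wz": 0,"hand": 0.1},
  {"x": 0.006,"y": 0.011,"z": 0.04,"wx": 0,"wy": 0,"wz": 0,"hand": 0.1},
  {"x": 0.006,"y": 0.011,"z": 0.05,"wx": 0,"wy": 0,"wz": 0,"hand": 0.1},
  {"x": 0.006,"y": 0.011,"z": 0.05,"wx": 0,"wy": 0,"wz": 0,"hand": 0.1},
  {"x": 0.006,"y": 0.011,"z": 0.05,"wx": 0,"wy": 0,"wz": 0,"hand": 0.1},
])

```text
time: 20.12
tool_pos: [0.5343, 0.1024, 0.0915]
tool_rot: [-3.142, 0.001, -3.093]
contact_force: [-0.6, 0.6, -3.5]
opening: 0.052
```

```bash
python3 -c "
from h import *
go((.5358,.1038,.037,3.19))"
```

```text
t 20.12 pos [0.5343 0.1024 0.0915] rot [-3.142e+00  1.000e-03 -3.093e+00] open 0.052 F [-0.6  0.6 -3.5] q [ 0.05  0.52  1.65 -0.    0.97 -1.57]
mm [-1.5  1.3 54.5] deg [-0.    0.07  0.  ]
```

move_arm([
  {"x": -0.0015,"y": 0.001,"z": 0.015,"wx": 0,"wy": 0,"wz": 0,"hand": 0.1},
  {"x": -0.0015,"y": 0.001,"z": 0.03,"wx": 0,"wy": 0,"wz": 0,"hand": 0.1},
  {"x": -0.0015,"y": 0.001,"z": 0.042,"wx": 0,"wy": 0,"wz": 0,"hand": 0.1},
  {"x": -0.0015,"y": 0.001,"z": 0.049,"wx": 0,"wy": 0,"wz": 0,"hand": 0.1},
  {"x": -0.0015,"y": 0.001,"z": 0.052,"wx": 0,"wy": 0,"wz": 0,"hand": 0.1},
  {"x": -0.0015,"y": 0.001,"z": 0.0535,"wx": 0,"wy": 0,"wz": 0,"hand": 0.1},
  {"x": -0.0015,"y": 0.001,"z": 0.0535,"wx": 0,"wy": 0,"wz": 0,"hand": 0.1},
  {"x": -0.0015,"y": 0.001,"z": 0.0535,"wx": 0,"wy": 0,"wz": 0,"hand": 0.1},
])

```text
time: 21.12
tool_pos: [0.535, 0.1038, 0.0384]
tool_rot: [-3.142, 0.0, -3.092]
contact_force: [-5.3, -0.8, 5.6]
opening: 0.0517
```

move_arm([
  {"x": 0,"y": 0,"z": 0,"wx": 0,"wy": 0,"wz": 0,"hand": 0.72},
  {"x": 0,"y": 0,"z": 0,"wx": 0,"wy": 0,"wz": 0,"hand": 0.72},
  {"x": 0,"y": 0,"z": 0,"wx": 0,"wy": 0,"wz": 0,"hand": 0.72},
  {"x": 0,"y": 0,"z": -0.02,"wx": 0,"wy": 0,"wz": 0,"hand": 0.72},
  {"x": 0,"y": 0,"z": -0.06,"wx": 0,"wy": 0,"wz": 0,"hand": 0.72},
  {"x": 0,"y": 0,"z": -0.11,"wx": 0,"wy": 0,"wz": 0,"hand": 0.72},
  {"x": 0.01,"y": -0.02,"z": -0.15,"wx": 0,"wy": 0,"wz": 0,"hand": 0.6},
  {"x": 0.03,"y": -0.06,"z": -0.16,"wx": 0,"wy": 0,"wz": 0,"hand": 0.6},
])

```text
time: 22.12
tool_pos: [0.5097, 0.0425, 0.2001]
tool_rot: [-3.141, 0.006, -3.09]
contact_force: [0.0, -0.1, 0.7]
opening: 0.0558
```

```bash
python3 -c "
from h import *
go((.437,-.0935,.15,3.1416+.127))"
```

```text
t 22.12 pos [0.5097 0.0425 0.2001] rot [-3.141  0.006 -3.09 ] open 0.0558 F [ 0.  -0.1  0.7] q [-0.07  0.34  1.61  0.    1.19 -1.69]
mm [  79.9 -132.1   49.7] deg [-0.04  0.35 -4.34]
```

move_arm([
  {"x": 0.025,"y": -0.045,"z": 0,"wx": 0,"wy": 0,"wz": -1,"hand": 0.5},
  {"x": 0.055,"y": -0.09,"z": 0.01,"wx": 0,"wy": 0,"wz": -3,"hand": 0.5},
  {"x": 0.075,"y": -0.125,"z": 0.03,"wx": 0,"wy": 0,"wz": -4.3,"hand": 0.5},
  {"x": 0.08,"y": -0.132,"z": 0.05,"wx": 0,"wy": 0,"wz": -4.3,"hand": 0.5},
  {"x": 0.08,"y": -0.132,"z": 0.05,"wx": 0,"wy": 0,"wz": -4.3,"hand": 0.5},
  {"x": 0.08,"y": -0.132,"z": 0.05,"wx": 0,"wy": 0,"wz": -4.3,"hand": 0.5},
])

```text
time: 22.88
tool_pos: [0.4354, -0.0931, 0.1479]
tool_rot: [-3.141, 0.001, -3.017]
contact_force: [0.1, -0.1, 0.7]
opening: 0.0456
```

```bash
python3 -c "
from h import *
go((.437,-.0935,.025,3.1416+.127))
p=viewer.camera_params('wrist'); im=viewer.read_camera('wrist')[:,:,::-1]
v=im.copy()
c,s=np.cos(.127),np.sin(.127)
q=[proj(p,(.437+(c*a*.17-s*b*.026)/2,-.0935+(s*a*.17+c*b*.026)/2,.058)) for a,b in((1,1),(1,-1),(-1,-1),(-1,1))]
cv2.polylines(v,[np.round(q).astype(int)],1,(0,255,0),1)
cv2.imwrite('pics/w4v.png',cv2.resize(v,(640,480),interpolation=cv2.INTER_CUBIC))
"
```

```text
t 22.88 pos [ 0.4354 -0.0931  0.1479] rot [-3.141e+00  1.000e-03 -3.017e+00] open 0.0456 F [ 0.1 -0.1  0.7] q [-0.38  0.29  1.85  0.    1.   -2.08]
mm [ -1.4  -0.5 122.9] deg [-0.02  0.06 -0.15]
```

View pics/w4v.png

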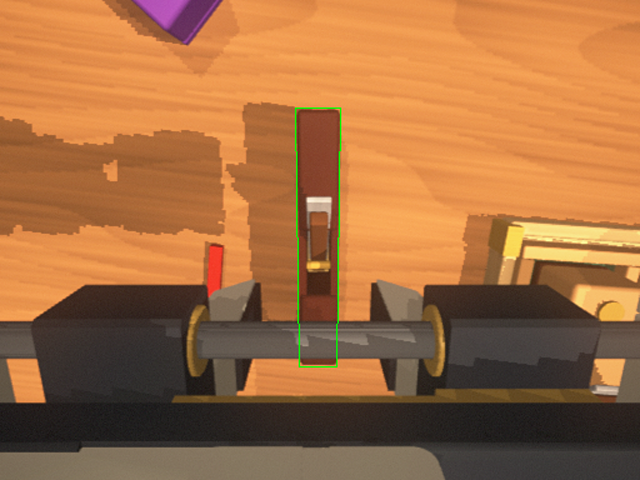

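move_arm([
  {"x": -0.001,"y": 0,"z": 0.04,"wx": 0,"wy": 0,"wz": 0,"hand": 0.5},
  {"x": -0.001,"y": 0,"z": 0.08,"wx": 0,"wy": 0,"wz": 0,"hand": 0.5},
  {"x": -0.001,"y": 0,"z": 0.11,"wx": 0,"wy": 0,"wz": 0,"hand": 0.5},
  {"x": -0.001,"y": 0,"z": 0.122,"wx": 0,"wy": 0,"wz": 0,"hand": 0.5},
  {"x": -0.001,"y": 0,"z": 0.122,"wx": 0,"wy": 0,"wz": 0,"hand": 0.5},
  {"x": -0.001,"y": 0,"z": 0.122,"wx": 0,"wy": 0,"wz": 0,"hand": 0.05},
  {"x": -0.001,"y": 0,"z": 0.122,"wx": 0,"wy": 0,"wz": 0,"hand": 0.05},
  {"x": -0.001,"y": 0,"z": 0.122,"wx": 0,"wy": 0,"wz": 0,"hand": 0.05},
], grip_force=40)

```text
time: 23.92
tool_pos: [0.4362, -0.0932, 0.0261]
tool_rot: [-3.141, 0.001, -3.018]
contact_force: [0.0, 2.3, 7.0]
opening: 0.0261
```

```bash
python3 -c "
from h import *
go((.5315,.1949,.22,3.19))"
```

```text
t 23.93 pos [ 0.4362 -0.0932  0.0261] rot [-3.141e+00  1.000e-03 -3.018e+00] open 0.0261 F [0.  2.3 7. ] q [-0.38  0.49  1.98  0.    0.67 -2.08]
mm [-130.5  274.  -193.9] deg [-0.02  0.08  4.33]
```

move_arm([
  {"x": 0,"y": 0,"z": -0.015,"wx": 0,"wy": 0,"wz": 0,"hand": 0.05},
  {"x": 0,"y": 0,"z": -0.05,"wx": 0,"wy": 0,"wz": 0,"hand": 0.05},
  {"x": 0,"y": 0,"z": -0.1,"wx": 0,"wy": 0,"wz": 0,"hand": 0.05},
  {"x": -0.005,"y": 0.01,"z": -0.15,"wx": 0,"wy": 0,"wz": 0,"hand": 0.05},
  {"x": -0.02,"y": 0.04,"z": -0.185,"wx": 0,"wy": 0,"wz": 1,"hand": 0.05},
  {"x": -0.04,"y": 0.085,"z": -0.194,"wx": 0,"wy": 0,"wz": 2,"hand": 0.05},
  {"x": -0.065,"y": 0.135,"z": -0.194,"wx": 0,"wy": 0,"wz": 3,"hand": 0.05},
  {"x": -0.09,"y": 0.185,"z": -0.194,"wx": 0,"wy": 0,"wz": 4,"hand": 0.05},
])

```text
time: 24.92
tool_pos: [0.5021, 0.1029, 0.2192]
tool_rot: [-3.141, -0.0, -3.089]
contact_force: [1.1, -0.6, -4.0]
opening: 0.0257
```

```bash
python3 -c "
from h import *
go((.531,.1949,.22,3.19))"
```

```text
t 24.93 pos [0.5021 0.1029 0.2192] rot [-3.141 -0.    -3.089] open 0.0257 F [ 1.1 -0.6 -4. ] q [ 0.05  0.33  1.57 -0.    1.25 -1.57]
mm [-33.7  90.3  -0.8] deg [-0.02 -0.01  0.27]
```

move_arm([
  {"x": -0.016,"y": 0.045,"z": 0,"wx": 0,"wy": 0,"wz": 0.2,"hand": 0.05},
  {"x": -0.028,"y": 0.077,"z": 0,"wx": 0,"wy": 0,"wz": 0.2,"hand": 0.05},
  {"x": -0.034,"y": 0.09,"z": 0,"wx": 0,"wy": 0,"wz": 0.2,"hand": 0.05},
  {"x": -0.034,"y": 0.09,"z": 0.02,"wx": 0,"wy": 0,"wz": 0.2,"hand": 0.05},
  {"x": -0.034,"y": 0.09,"z": 0.06,"wx": 0,"wy": 0,"wz": 0.2,"hand": 0.05},
  {"x": -0.034,"y": 0.09,"z": 0.1,"wx": 0,"wy": 0,"wz": 0.2,"hand": 0.05},
  {"x": -0.034,"y": 0.09,"z": 0.12,"wx": 0,"wy": 0,"wz": 0.2,"hand": 0.05},
  {"x": -0.034,"y": 0.09,"z": 0.12,"wx": 0,"wy": 0,"wz": 0.2,"hand": 0.05},
])

```text
time: 25.92
tool_pos: [0.5299, 0.192, 0.0975]
tool_rot: [-3.141, -0.004, -3.092]
contact_force: [0.0, 0.5, -4.1]
opening: 0.0256
```

```bash
python3 -c "
from h import *
go((.531,.1949,.0425,3.19))
p=viewer.camera_params('wrist'); im=viewer.read_camera('wrist')[:,:,::-1]
cv2.imwrite('pics/w5v.png',cv2.resize(im,(640,480),interpolation=cv2.INTER_CUBIC))
"
```

```text
t 25.93 pos [0.5299 0.192  0.0975] rot [-3.141 -0.004 -3.092] open 0.0256 F [ 0.   0.5 -4.1] q [ 0.21  0.54  1.58 -0.    1.02 -1.41]
mm [-1.5  2.9 55. ] deg [-0.06 -0.26  0.08]
```

View pics/w5v.png

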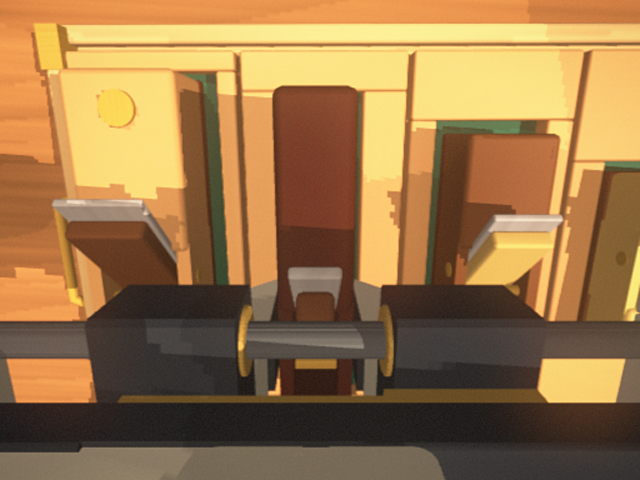

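move_arm([
  {"x": -0.001,"y": 0.002,"z": 0.015,"wx": 0,"wy": 0,"wz": 0,"hand": 0.05},
  {"x": -0.001,"y": 0.002,"z": 0.028,"wx": 0,"wy": 0,"wz": 0,"hand": 0.05},
  {"x": -0.001,"y": 0.002,"z": 0.035,"wx": 0,"wy": 0,"wz": 0,"hand": 0.05},
  {"x": -0.001,"y": 0.002,"z": 0.035,"wx": 0,"wy": 0,"wz": 0,"hand": 0.05},
  {"x": -0.001,"y": 0.002,"z": 0.035,"wx": 0,"wy": 0,"wz": 0,"hand": 0.05},
])

```text
time: 26.6
tool_pos: [0.5324, 0.1953, 0.0645]
tool_rot: [3.141, 0.001, -3.091]
contact_force: [-0.5, 0.3, -2.8]
opening: 0.0259
```

```bash
python3 -c "
from h import *
go((.531,.1949,.0422,3.19))"
```

```text
t 26.6 pos [0.5324 0.1953 0.0645] rot [ 3.141e+00  1.000e-03 -3.091e+00] open 0.0259 F [-0.5  0.3 -2.8] q [ 0.22  0.59  1.61  0.    0.94 -1.41]
mm [ 1.4 -0.4 22.3] deg [0.01 0.04 0.13]
```

move_arm([
  {"x": 0.001,"y": 0,"z": 0.01,"wx": 0,"wy": 0,"wz": 0,"hand": 0.05},
  {"x": 0.001,"y": 0,"z": 0.017,"wx": 0,"wy": 0,"wz": 0,"hand": 0.05},
  {"x": 0.001,"y": 0,"z": 0.021,"wx": 0,"wy": 0,"wz": 0,"hand": 0.05},
  {"x": 0.001,"y": 0,"z": 0.0225,"wx": 0,"wy": 0,"wz": 0,"hand": 0.05},
  {"x": 0.001,"y": 0,"z": 0.0225,"wx": 0,"wy": 0,"wz": 0,"hand": 0.05},
  {"x": 0.001,"y": 0,"z": 0.0225,"wx": 0,"wy": 0,"wz": 0,"hand": 0.05},
])

```text
time: 27.35
tool_pos: [0.5311, 0.1952, 0.0421]
tool_rot: [3.141, 0.0, -3.091]
contact_force: [-3.0, -0.2, 1.5]
opening: 0.0259
```

move_arm([
  {"x": 0,"y": 0,"z": 0,"wx": 0,"wy": 0,"wz": 0,"hand": 0.42},
  {"x": 0,"y": 0,"z": 0,"wx": 0,"wy": 0,"wz": 0,"hand": 0.42},
  {"x": 0,"y": 0,"z": 0,"wx": 0,"wy": 0,"wz": 0,"hand": 0.42},
  {"x": 0,"y": 0,"z": -0.02,"wx": 0,"wy": 0,"wz": 0,"hand": 0.42},
  {"x": 0,"y": 0,"z": -0.06,"wx": 0,"wy": 0,"wz": 0,"hand": 0.42},
  {"x": 0,"y": 0,"z": -0.11,"wx": 0,"wy": 0,"wz": 0,"hand": 0.42},
  {"x": 0.03,"y": 0,"z": -0.16,"wx": 0,"wy": 0,"wz": 0,"hand": 0.42},
  {"x": 0.07,"y": 0,"z": -0.21,"wx": 0,"wy": 0,"wz": 0,"hand": 0.42},
])

```text
time: 28.35
tool_pos: [0.4618, 0.1915, 0.252]
tool_rot: [3.141, 0.001, -3.091]
contact_force: [0.1, 0.1, 0.5]
opening: 0.0387
```

move_arm([
  {"x": 0.03,"y": 0.03,"z": -0.03,"wx": 0,"wy": 0,"wz": 0,"hand": 0.42},
  {"x": 0.04,"y": 0.07,"z": -0.05,"wx": 0,"wy": 0,"wz": 0,"hand": 0.42},
  {"x": 0.05,"y": 0.12,"z": -0.05,"wx": 0,"wy": 0,"wz": 0,"hand": 0.42},
  {"x": 0.07,"y": 0.17,"z": -0.05,"wx": 0,"wy": 0,"wz": 0,"hand": 0.42},
  {"x": 0.1,"y": 0.22,"z": -0.05,"wx": 0,"wy": 0,"wz": 0,"hand": 0.42},
  {"x": 0.13,"y": 0.26,"z": -0.05,"wx": 0,"wy": 0,"wz": 0,"hand": 0.42},
  {"x": 0.16,"y": 0.29,"z": -0.05,"wx": 0,"wy": 0,"wz": 0,"hand": 0.42},
  {"x": 0.16,"y": 0.29,"z": -0.05,"wx": 0,"wy": 0,"wz": 0,"hand": 0.42},
])

```text
time: 29.35
tool_pos: [0.2855, 0.4748, 0.3004]
tool_rot: [3.141, -0.0, -3.087]
contact_force: [0.4, -0.3, -0.9]
opening: 0.0385
```

```bash
python3 - <<'E'
from h import *
go()
p=viewer.camera_params('top'); im=viewer.read_camera('top')[:,:,::-1].copy(); cv2.imwrite('pics/top1.png',im)
p2=viewer.camera_params('side'); im2=viewer.read_camera('side')[:,:,::-1].copy()
u=np.array([np.cos(.049),np.sin(.049),0]);w=np.array([-u[1],u[0],0])
a=cv2.resize(im[120:260,85:370],None,fx=2.8,fy=2.8,interpolation=cv2.INTER_CUBIC)
b=cv2.resize(im2[130:330,180:380],None,fx=1,fy=1)
for c,L,W,h in [((.5358,.1038),190,52,50),((.5315,.1949),170,26,58),((.526,.2857),140,44,44),((.5217,.3764),96,36,40)]:
    q=[(proj(p,np.r_[c,.016+h/1e3]+u*s*L/2e3+w*t*W/2e3)-[85,120]+.5)*2.8 for s,t in((1,1),(1,-1),(-1,-1),(-1,1))]
    cv2.polylines(a,[np.round(q).astype(int)],1,(0,0,255),1)
cv2.imwrite('pics/f1.png',a)
cv2.imwrite('pics/f2.png',cv2.resize(im2[120:340,190:360],None,fx=2.7,fy=2.7,interpolation=cv2.INTER_CUBIC))
# metal plane shift
o=cv2.imread('pics/top0.png'); print('metal diff',np.abs(o[155:220,340:378].astype(int)-im[155:220,340:378]).mean())
print(cv2.phaseCorrelate(cv2.cvtColor(o,6)[155:220,340:378].astype('f4'),cv2.cvtColor(im,6)[155:220,340:378].astype('f4')))
E
```

```text
t 29.35 pos [0.2855 0.4748 0.3004] rot [ 3.141 -0.    -3.087] open 0.0385 F [ 0.4 -0.3 -0.9] q [ 0.89  0.35  1.31  0.    1.48 -0.73]
metal diff 1.3614035087719298
((0.015155824133234574, -0.006663021722673079), 0.9955180947151449)
```

View pics/f1.png

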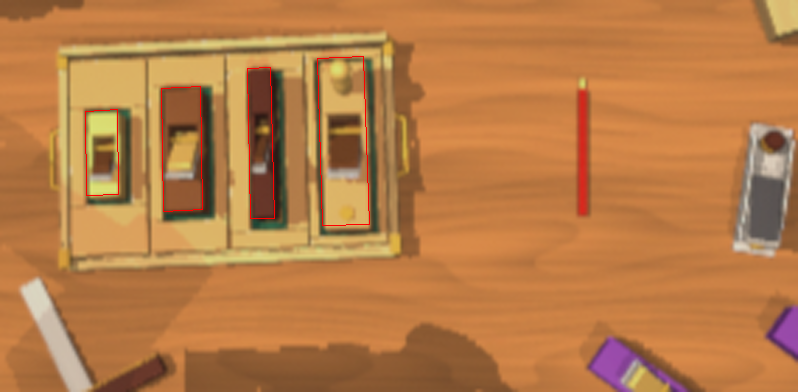

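View pics/f2.png

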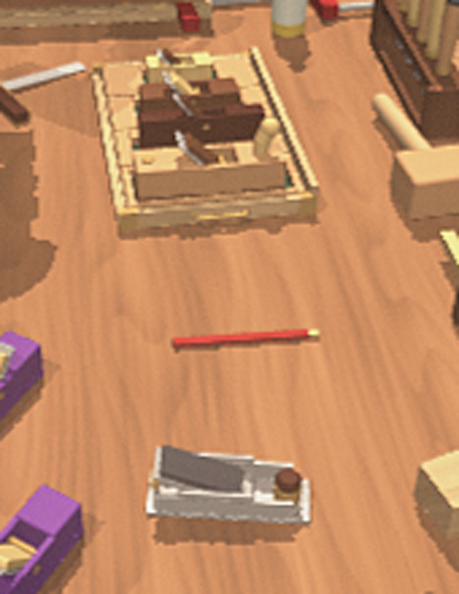

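The drawn outlines for each tray centre sit on the four planes, within about 2 mm. The planes look flat in the side view, and the metal plane is unmoved at about (770,185) in the crop.

```bash
python3 -c "
from cell import robot
print(robot.hand_in())"
```

```text
the job is handed in; nothing more can be done
None
```

All four wooden planes are in their own trays, and I handed the job in at about 29.5 s of the 115 s allowed. The hand-in reports no verdict, so I can't say how it was judged.

- **Placing:** I took them in the order palm, block, smoother, rebate. I gripped each across mid-length, lowered it onto the felt and then opened the fingers. The contact force showed the palm plane, smoother and rebate plane touching the felt before release. The block plane had not yet registered contact at my last force reading, so I lowered it 1 mm more and let go without reading the force again.
- **Final position check:** In the top view, the outlines drawn at the tray centres match each plane to about 2 mm. In the side view they look flat inside the rims.
- **Metal plane:** It shifted less than 0.02 px between the first and last top pictures, so it has not moved.

No check failed or disagreed. I did not measure tilt or sole height directly. They rest on the side view and on the tool height at release, which was 16 mm above the height at which I gripped each plane on the bench, matching the felt height.

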